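# Check a strip guide with a feeler blade

## Robot

A 6-joint arm with a two-finger parallel gripper is mounted at the origin on a cart in front of the work surface, level with it; the furniture and walls round the work are solid. World frame = base frame: x ahead of the robot, y to its left, z up, the work surface at z = 0. Lengths are in m, angles in degrees, forces in N, time in s.
With the tool pointing down it reaches from about 0.35 to 0.875 m from the base axis. Payload 4.2 kg.
Tool frame: the origin (TCP) lies midway between the tips of the shut fingers; the grasp point (between the pads) lies 19 mm behind it (r.pinch_z is the distance from the TCP to the grasp point, in m); z points along the fingers, y is the line along which they close (so a half turn about z gives the same grasp; the last joint's range is limited). The gripper opens to 87 mm and grips with 3 to 60 N. Pads are 19 mm wide; open, the fingers measure 117 mm over their backs; the gripper's body (75 mm by 190 mm) begins 51 mm behind the grasp point.
Start: joints at [89.645, 22.042, 0.453, 0, -68.411, -14.817], TCP at [0.164, 0.603, 0.223] pointing down, gripper open.
Joint ranges: [-179.83, 179.83], [-69.29, 118.12], [-61.27, 80.66], [-181.25, 117.63], [-171.15, -9.14], [-177.46, 177.46]. Speed limits (degrees/s): [159.86, 159.86, 180, 180, 180, 180].

## Interface

Orientations are given as a 3x3 rotation matrix whose columns are the frame's x, y, z axes.
In Python, from station import r, imaging, models gives the robot as it stands. The module is installed in compiled form; this text tells all that it offers.
- The arm moves only by the tool apply_moves, never from a script. Its argument "moves" is a list of rows, each a list of 2 entries, a list of its own where there are three numbers: the shift along the tool's x, y, z in m, then the turn about the tool's z in degrees. A call has 1 to 5 rows; each row shifts and turns the commanded pose from where the row before left it, along the tool's axes as they then stand; what a row does not reach is not made up. A row lasts 1/12 s, in which the tool goes at most 41.7 mm and 7.16 degrees, less where a joint would pass 70% of its speed; a pose out of reach is approached as far as the arm can. A call is refused whole if a number of a shift passes 0.0417 or a number of a turn 7.16, either way. A call with a gripper value outside its range is refused whole. "hand" is the finger opening in m, from 0 to 0.087, set as the call begins (left out, the last holds). The fingers move at their own pace and stop on an object; the grip force is fixed at half the most. Time passes only in rows, so rows that do not move let the fingers close. It gives the time, the measured TCP pose, the force, the opening and the grip force at its end, in the units of the state.
- r.sense(): the state, without advancing time (a new reading comes with each control period).
- imaging.capture(name): name is "side" or "top"; returns a dict with "frame" (400x640x3 uint8, blue, green, red), "intrinsics" (3x3 intrinsics, pixels), "dist" ([k1, k2, p1, p2, k3] as OpenCV has them; the pictures are not rectified), "eye" and "orientation" of the camera in the world. Camera axes: x right, y down, z forward; pixel columns grow to the right and rows downward; lengths in m; the calibration is good to about 2 mm. A picture is of the moment at which its call begins. There is no depth.
- r.finish_job(): hands the job in; it is judged then, once.
Trained networks look in a picture, given as the dict that the camera call returned (one of the last four; its "shot" number tells which), for a name from the list of things; names that differ only in an ending like _2 or _b are one class to them, and where a whole thing is asked for, a point or a joint stands for the part that bears it (a point fixed in the world has none). Each returns a list of dicts, best first, with "confidence" (0 to 1); they miss things now and then, are a little off and sometimes report something else, mostly with a low value. They report only what shows in the picture. A call takes as long as a camera call. They do not tell look-alikes from the thing itself.
- models.cut_out(picture, target): "region" (400x640 bool, what is visible of it) and "extent" ([left, top, width, height] as shares, 0 to 1, of the picture: columns of its width, rows of its height, round what is visible of it).
- models.place_of(picture, target): "at" ([column, row] as shares, 0 to 1, of the picture: columns of its width, rows of its height: a listed point, or the origin of a listed thing).
The state is a dict: "time_s": time; "joints": joint angles; "joint_velocities": joint speeds; "effort": joint torques, N m; "tcp_pos": TCP position; "ee_rot": TCP orientation; "wrist_force": force on the tool from outside, world axes, zero at the start; "moment": the same for the moment, N m; "gripper_width": opening from 0.0 (shut) to 1.0 (fully open); "gripper_force": force on a finger pad.
Only numpy, scipy, OpenCV 4.12 (cv2) and the standard library are available. Lean on these libraries where they do the work, as an engineer would, in place of code of your own. Each camera call takes 0.05 s, during which the arm holds its last target. There are 200 camera calls.

## Task

Check the sprung strip guide with the red-handled feeler blade: draw that blade out of the wooden rack and slide it straight down, tip first, between the guide's two cheeks until it drags snugly and the black line across the blade is level with the top edges of the cheeks, not pushing on past the line. The blade must sit upright, wholly between the cheeks and flat along them. Finish while still holding its handle, with the blade still at that depth; leave the yellow and blue blades in the rack and the things lying round about undisturbed.

Things in the scene. Friction and masses are not known exactly. Their poses are not given: they have to be found in the camera images.
- rack: Fixed light-wood block, 50 x 210 x 80 mm high (dark foot strip 64 x 224 x 8 mm), long side along its y axis; origin at the centre of its underside. Three upright slots 8 mm (x) by 28 mm (y) go through it, at y = -70, 0 and +70 mm; a blade hangs in each, its handle resting on the rack's top. Which blade is in which slot varies.
- feeler_red: Blade to use, loose, 70 g: steel 4 mm thick (x), 24 mm wide (y), red handle, z up along it. Origin: middle of the tip, 5 mm above the bench while in the rack; last 12 mm taper to 1.6 mm. Black line 3 mm high across it, centred at z = 34 mm; handle z = 75 to 121 mm, 14 mm thick (x) by 36 mm wide (y), to be gripped across its thickness. Same either way round about z.
- feeler_red_line (a point): Middle of the black line on the red-handled blade, 34 mm above its tip; axes as the blade's.
- feeler_yellow: Like the red one but 3 mm thick with a yellow handle: leave it in the rack. The tops of handles in the rack are 126 mm above the bench.
- feeler_blue: Like the red one but 5 mm thick with a blue handle: leave it in the rack.
- guide: Fixed strip guide, grey base 130 (x) x 80 (y) x 10 mm, a 34 mm high bracket at each x end; origin centre of underside. A head floats along x between them with two upright cheeks 40 mm wide (y): fixed steel at -x, sprung brass at +x. Cheek tops 86 mm above the bench; upper 12 mm lean out as a funnel 20 mm wide at the top; below, to 30 mm above the bench, faces are parallel, 2.5 mm apart at rest.
- mouth (a point): On the floating head: middle of the gap at rest, level with the top edges of the cheeks (86 mm above the bench). x axis across the gap (towards the sprung cheek), y along the cheeks, z up. Moves with the head.
- head (a joint): Position of the floating head along the guide's x, m; 0 is the middle, ends at +-0.012; stays where it is but slides at about 0.4 N, so that the cheeks follow the blade sideways.
- sprung_cheek (a joint): How far the sprung cheek is pushed back, m; 0 closed (2.5 mm gap). Spring: 3 N at 0 plus 2 N per mm. The red blade pushes it back about 1.5 mm and then drags with some 4 to 8 N, felt over the last 14 mm before the line is level.
- masking_tape: Roll of masking tape, 98 mm across, 25 mm high, bystander; origin at its underside.
- polish_pot: Red-lidded pot, 62 mm across, 48 mm high, bystander; origin at its underside.
- pumice_pot: Teal-lidded pot, 56 mm across, 70 mm high, bystander; origin at its underside.
- flux_pot: Black-lidded pot, 49 mm across, 52 mm high, bystander; origin at its underside.
- chasing_hammer: Small wooden-handled hammer, 208 mm long, lying on the bench, bystander.
There are look-alikes about, which are no part of the job. Leave any purple look-alike of the feeler_red alone.

How it is judged (in metres and radians):
On the way, in this order (a step that is already met when the one before it is completed fails the run):
1. the red-handled blade is drawn clear above the rack, held by the gripper (z of feeler_red in the frame of rack above 0.082 m and contact force between the fingers and feeler_red above 2 N), for 0.1 s.
2. its tip has gone 20 mm below the cheeks' top edges between the cheeks, the sprung cheek pushed back (z of feeler_red_line in the frame of mouth below 0.014 m and value of joint sprung_cheek above 0.0007 m and contact force between the fingers and feeler_red above 2 N and y of feeler_red_line in the frame of mouth between -0.008 and 0.008 m and x of feeler_red_line in the frame of mouth between -0.006 and 0.006 m and angle between the x axis of feeler_red and the x axis of mouth, either way round below 0.15 rad and angle between feeler_red's own z axis and vertical below 0.15 rad), for 0.1 s.
At the end, for the whole second after the job is handed in: Gripper holds the red blade (over 2 N), still; line within 4 mm of the cheeks' top level; upright and flat along the cheeks (0.15 rad), within 8 mm of their middle; pinched over 1 N, sprung cheek pushed back 0.7 to 3 mm; yellow and blue blades in their slots (moved under 10 mm) (contact force between the fingers and feeler_red above 2 N and z of feeler_red_line in the frame of mouth between -0.004 and 0.004 m and contact force between feeler_red and sprung_cheek above 1 N and value of joint sprung_cheek between 0.0007 and 0.003 m and linear speed of feeler_red below 0.01 m/s and y of feeler_red_line in the frame of mouth between -0.008 and 0.008 m and x of feeler_red_line in the frame of mouth between -0.006 and 0.006 m and angle between the x axis of feeler_red and the x axis of mouth, either way round below 0.15 rad and angle between feeler_red's own z axis and vertical below 0.15 rad and distance of each of feeler_yellow, feeler_blue from where it was at the start of the episode below 0.01 m and angle between each of feeler_yellow, feeler_blue's own z axis and vertical below 0.1 rad); the arm keeps its last pose, push and grip.
It fails at once if the blade is pushed in more than 9 mm past its line (z of feeler_red_line in the frame of mouth below -0.009 m and horizontal distance between feeler_red_line and mouth below 0.015 m).
It fails at once if the yellow or blue blade is pulled or knocked out of place (moved over 30 mm) (distance of any of feeler_yellow, feeler_blue from where it was at the start of the episode above 0.03 m).
It fails at once if a bystander is shoved (moved over 30 mm) (distance of any of masking_tape, polish_pot, pumice_pot, chasing_hammer, flux_pot from where it was at the start of the episode above 0.03 m).
It also fails if it takes over 38 s, if anything falls off the work surface, if the arm or the gripper's body presses on something with over 40 N, if the wrist force passes 120 N, or if a joint passes its speed limit or range.

## Working session

There is one attempt and no reset: what is moved stays moved. The work goes in short steps, Python scripts to look and compute and a tool call to move; the robot and the scene stay as the last step left them, time stands still between calls to the robot, and variables do not carry over. Pictures are saved under pics/ and viewed, at most 10 in all, crops included, and the job is handed in when it is done.

Besides the shell and the picture viewer there is one more tool, called after "Request:" as name(argument=value, ...) on one line, values as JSON. apply_moves: Moves the arm, as the interface text tells. Its arguments: {"type":"object","properties":{"moves":{"type":"array"},"hand":{"type":"number"}},"required":["moves"]}

```bash
mkdir -p pics; cat > h.py <<'E'
import numpy as np, cv2
from station import r, imaging, models
def cap(n,save=None):
    p=imaging.capture(n)
    if save: cv2.imwrite('pics/'+save,p['frame'])
    return p
def ray(p,uv):
    K=np.array(p['intrinsics'],float);d=np.array(p['dist'],float)
    x=cv2.undistortPoints(np.array([[uv]],float),K,d)[0,0]
    v=np.array(p['orientation'])@np.array([x[0],x[1],1]);return np.array(p['eye'],float),v/np.linalg.norm(v)
def onz(p,uv,z):
    e,v=ray(p,uv);return e+v*(z-e[2])/v[2]
def tri(p1,u1,p2,u2):
    A=np.zeros((3,3));b=np.zeros(3);rs=[ray(p1,u1),ray(p2,u2)]
    for e,v in rs:
        M=np.eye(3)-np.outer(v,v);A+=M;b+=M@e
    X=np.linalg.solve(A,b)
    return X,[float(np.linalg.norm((np.eye(3)-np.outer(v,v))@(X-e))) for e,v in rs]
def proj(p,X):
    R=np.array(p['orientation']);t=-R.T@np.array(p['eye'])
    return cv2.projectPoints(np.array(X,float).reshape(-1,1,3),cv2.Rodrigues(R.T)[0],t,np.array(p['intrinsics'],float),np.array(p['dist'],float))[0][:,0]
E
cat > a.py <<'E'
from h import *
np.set_printoptions(precision=4,suppress=True)
P={n:cap(n,n+'0.png') for n in('side','top')}
for n in P: print(n,P[n]['eye'],np.array(P[n]['orientation'])[:,2])
W=np.array([640,400])
for t in['feeler_red','feeler_red_line','feeler_yellow','feeler_blue','rack','guide','mouth']:
    for n in P:
        print(t,n,[(np.round(np.array(q['at'])*W,1),round(q['confidence'],2)) for q in models.place_of(P[n],t)], [(np.round(np.array(q['extent'])*[640,400,640,400],0),round(q['confidence'],2)) for q in models.cut_out(P[n],t)])
s=r.sense();print(s['tcp_pos'],s['ee_rot'],s['time_s'],s['wrist_force'],r.pinch_z)
cv2.imwrite('pics/both.png',np.vstack([P['side']['frame'],P['top']['frame']])[:, :])
E
python3 a.py
```

```text
side [-0.0222 -0.8354  0.7045] [ 0.4911  0.7101 -0.5046]
top [0.4624 0.0415 1.3254] [ 0.0998  0.0025 -0.995 ]
feeler_red side [(array([243.8, 196.3]), 0.72)] [(array([216., 184.,  30.,  12.]), 0.55), (array([347., 235.,  26.,  35.]), 0.43)]
feeler_red top [(array([235.2, 250.8]), 0.88), (array([268.8, 245.6]), 0.49)] [(array([256., 243.,  12.,   8.]), 0.53)]
feeler_red_line side [(array([235.9, 190.1]), 0.7), (array([260.2, 199.6]), 0.53)] [(array([211., 185.,  32.,  12.]), 0.64), (array([253., 170.,   9.,  18.]), 0.46)]
feeler_red_line top [(array([223.5, 258.2]), 0.58)] [(array([195., 248.,  40.,  28.]), 0.72), (array([252., 241.,  17.,  10.]), 0.67)]
feeler_yellow side [(array([394.1, 244.2]), 0.6)] [(array([337., 201.,  16.,  20.]), 0.48), (array([245., 183.,  61.,  54.]), 0.2)]
feeler_yellow top [(array([288.6, 242.4]), 0.65), (array([400. , 219.4]), 0.42)] [(array([247., 228.,  82.,  32.]), 0.6), (array([280., 243.,  12.,  -1.]), 0.59), (array([446., 185.,  24.,  19.]), 0.45), (array([390., 205.,  26.,  23.]), 0.17)]
feeler_blue side [(array([424.1, 261.3]), 0.73)] [(array([281., 186.,  14.,  18.]), 0.71)]
feeler_blue top [(array([312.7, 238.9]), 0.6)] [(array([305., 235.,  16.,  10.]), 0.63)]
rack side [(array([272.9, 212.7]), 0.8)] [(array([248., 185.,  55.,  51.]), 0.78)]
rack top [(array([290.4, 241.8]), 0.75)] [(array([249., 228.,  83.,  29.]), 0.58)]
guide side [(array([352.5, 263.6]), 0.93)] [(array([325., 233.,  59.,  45.]), 0.97)]
guide top [(array([397.9, 216.9]), 0.61)] [(array([386., 198.,  31.,  42.]), 0.74)]
mouth side [(array([361.3, 240.7]), 0.77), (array([238. , 172.9]), 0.59)] [(array([345., 236.,  30.,  31.]), 0.8)]
mouth top [(array([407.3, 214.9]), 0.81)] [(array([390., 208.,  29.,  20.]), 0.72)]
[0.1635 0.6032 0.2225] [[ 0.9651 -0.2617  0.    ]
 [-0.2617 -0.9651 -0.0001]
 [ 0.      0.     -1.    ]] 1.5 [-0.4651 -0.8801 -0.2704] 0.0187
```

View both.

```bash
python3 - <<'E'
import cv2,numpy as np
s=cv2.imread('pics/side0.png');t=cv2.imread('pics/top0.png')
a=cv2.resize(s[150:300,180:420],(800,500),interpolation=cv2.INTER_CUBIC);cv2.imwrite('pics/sc.png',a)
b=cv2.resize(t[160:310,190:430],(800,500),interpolation=cv2.INTER_CUBIC);cv2.imwrite('pics/tc.png',b)
E
```

```text
(no output)
```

View pics/sc.png

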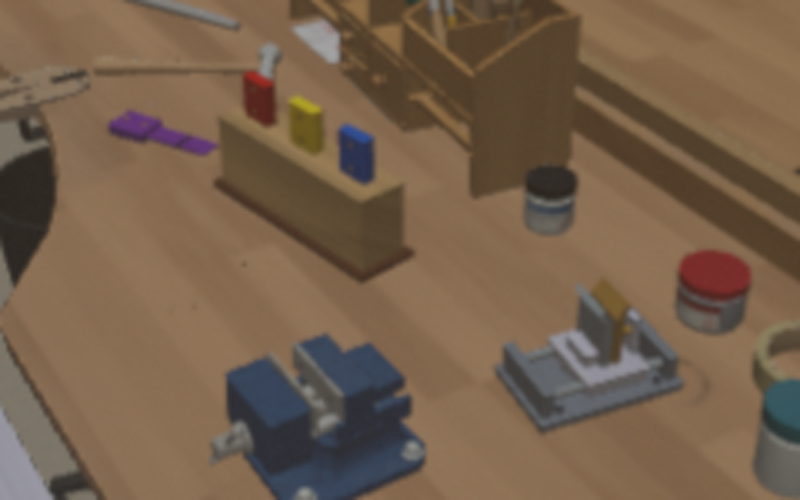

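View pics/tc.png

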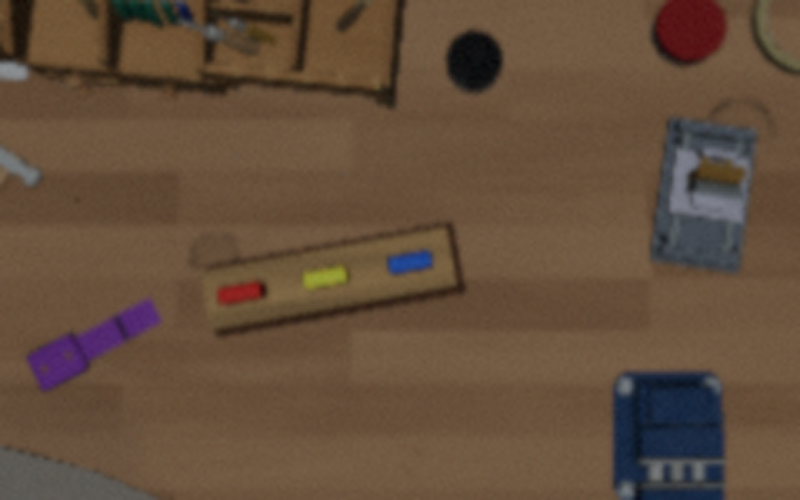

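View pics/side0.png

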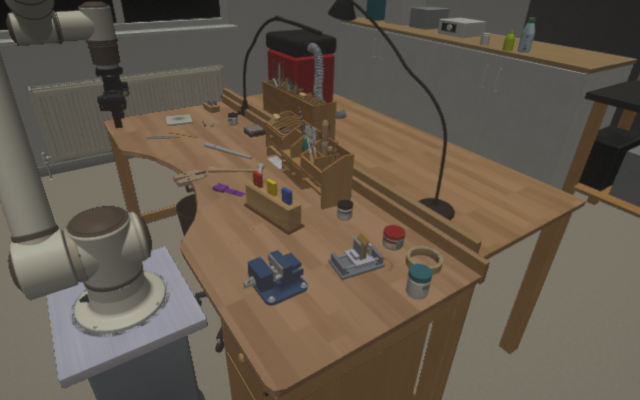

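```bash
cat > b.py <<'E'
from h import *
np.set_printoptions(precision=4,suppress=True)
P={n:cap(n) for n in('side','top')}
import pickle;pickle.dump(P,open('P.pkl','wb'))
box={'side':(240,165,300,220),'top':(245,225,335,260)}
C={'red':((0,10),(170,180)),'yellow':((22,34),),'blue':((108,130),)}
U={}
for n in P:
    x0,y0,x1,y1=box[n]
    hsv=cv2.cvtColor(P[n]['frame'],cv2.COLOR_BGR2HSV)[y0:y1,x0:x1]
    for c in C:
        m=np.zeros(hsv.shape[:2],np.uint8)
        for a,b in C[c]: m|=cv2.inRange(hsv,(a,150,50),(b,255,255))
        k,l,st,ce=cv2.connectedComponentsWithStats(m)
        i=1+np.argmax(st[1:,4]);pts=np.argwhere(l==i)[:,::-1].astype(np.float32)
        U[n,c]=ce[i]+[x0,y0];print(n,c,st[i],U[n,c],cv2.minAreaRect(pts))
for c in C:
    print(c,'top@126',onz(P['top'],U['top',c],.126),'tri',tri(P['top'],U['top',c],P['side'],U['side',c]))
d=onz(P['top'],U['top','blue'],.126)-onz(P['top'],U['top','red'],.126);print('spacing',np.linalg.norm(d),np.degrees(np.arctan2(d[1],d[0])))
f=lambda a:np.array([190+a[0]*.3,160+a[1]*.3])
B=[onz(P['top'],f(a),.01) for a in[(672,118),(757,126),(740,270),(652,262)]]
print(np.array(B),np.mean(B,0),[np.linalg.norm(B[i]-B[i-1]) for i in range(4)])
print('mouth',tri(P['top'],[407.3,214.9],P['side'],[361.3,240.7]),onz(P['top'],[407.3,214.9],.086),onz(P['side'],[361.3,240.7],.086))
print('guide',tri(P['top'],[397.9,216.9],P['side'],[352.5,263.6]),onz(P['top'],[397.9,216.9],0),onz(P['side'],[352.5,263.6],0))
E
python3 b.py
python3 - <<'E'
import cv2,pickle
P=pickle.load(open('P.pkl','rb'))
a=cv2.resize(P['top']['frame'][190:246,380:424],(400,509),interpolation=cv2.INTER_CUBIC)
b=cv2.resize(P['side']['frame'][228:284,322:388],(400,340),interpolation=cv2.INTER_CUBIC)
b=cv2.copyMakeBorder(b,0,169,0,0,cv2.BORDER_CONSTANT)
cv2.imwrite('pics/guide.png',cv2.convertScaleAbs(cv2.hconcat([a,b]),alpha=1.4))
E
```

```text
side red [ 13   6   9  16 107] [257.3084 178.7196] ((17.0, 13.5), (15.0, 8.0), 90.0)
side yellow [ 27  14  10  17 127] [271.1732 186.7323] ((31.148517608642578, 21.985149383544922), (16.51761817932129, 8.65682315826416), 84.2894058227539)
side blue [43 23  8  5 17] [286.4118 190.1765] ((46.400001525878906, 25.200000762939453), (7.155416965484619, 1.7888542413711548), 26.56505012512207)
top red [10 19 15  8 78] [261.6795 247.3718] ((16.81081199645996, 22.364866256713867), (5.589565753936768, 14.302711486816406), 80.53767395019531)
top yellow [36 15 14  7 72] [287.25 242.75] ((42.45945739746094, 17.756755828857422), (5.260767459869385, 13.480716705322266), 80.53767395019531)
top blue [62 11 12  5 46] [312.7174 238.1304] ((67.53845977783203, 13.192309379577637), (3.7262067794799805, 11.570852279663086), 78.69007110595703)
red top@126 [0.4659 0.2027 0.126 ] tri (array([0.4676, 0.2049, 0.1032]), [0.0018584901983781173, 0.001858490198378164])
yellow top@126 [0.4784 0.1339 0.126 ] tri (array([0.4799, 0.135 , 0.1037]), [0.0013351082478977449, 0.001335108247897702])
blue top@126 [0.4908 0.0655 0.126 ] tri (array([0.4924, 0.0648, 0.1216]), [0.001644605396675231, 0.0016446053966751673])
spacing 0.13941113877117006 -79.69373869414318
[[ 0.6205 -0.167   0.01  ]
 [ 0.6133 -0.2432  0.01  ]
 [ 0.4849 -0.2254  0.01  ]
 [ 0.4921 -0.1473  0.01  ]] [ 0.5527 -0.1957  0.01  ] [np.float64(0.12989351326216883), np.float64(0.07658546461093912), np.float64(0.1296651269107943), np.float64(0.07850099786886522)]
mouth (array([ 0.559 , -0.2009,  0.0796]), [0.0025541091003982914, 0.002554109100398272]) [ 0.5564 -0.1981  0.086 ] [ 0.5555 -0.2085  0.086 ]
guide (array([ 0.5555, -0.1859, -0.0046]), [0.002252065197979965, 0.002252065197979884]) [ 0.557  -0.1864  0.    ] [ 0.5496 -0.1892  0.    ]
```

View pics/guide.png

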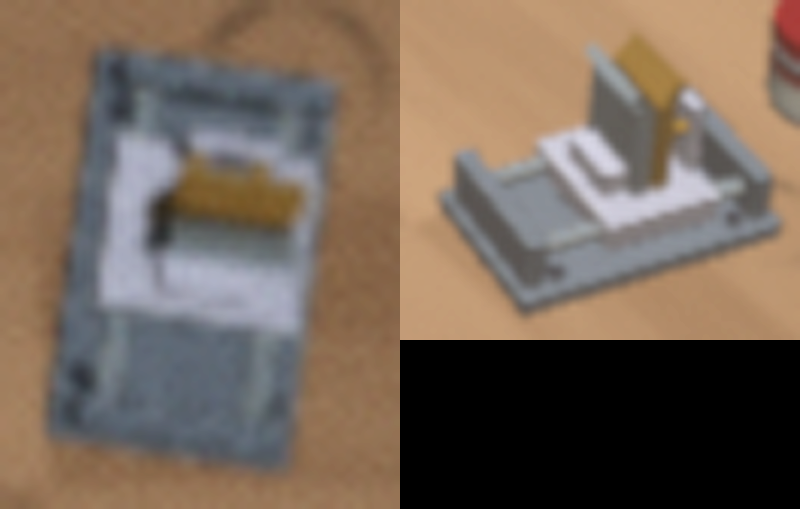

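The top picture shows the guide with its brass cheek towards +x. Two things could be the red blade: the purple one lying on the bench at side (228,190), and the red-handled one in the rack at side (257,179) / top (262,247). The crops confirm the one in the rack's end slot is meant, because it is red and upright. I'll turn the tool first.

Request:
apply_moves(moves=[[[0,0,0],6.45],[[0,0,0],6.45],[[0,0,0],6.45],[[0,0,0],6.45],[[0,0,0],6.45]], hand=0.06)

```text
time_s: 2.02
tcp_pos: [0.1636, 0.6032, 0.2225]
ee_rot: [[0.672, -0.74, 0.0], [-0.74, -0.672, -0.0], [0.0, 0.0, -1.0]]
wrist_force: [-0.1, -0.3, -0.5]
gripper_width: 0.731
gripper_force: 0.0
```

Request:
apply_moves(moves=[[[0,0,0],6.45],[[0,0,0],6.45],[[0,0,0],6.45],[[0,0,0],6.45],[[0,0,0],6.45]])

```text
time_s: 2.43
tcp_pos: [0.1635, 0.6032, 0.2226]
ee_rot: [[0.174, -0.985, -0.0], [-0.985, -0.174, 0.0], [-0.0, 0.0, -1.0]]
wrist_force: [-0.2, -0.2, 0.6]
gripper_width: 0.689
gripper_force: 0.0
```

```bash
cat > go.py <<'E'
import sys
from h import *
np.set_printoptions(precision=4,suppress=True)
s=r.sense();t=np.array([float(a) for a in sys.argv[1:4]]);R=np.array(s['ee_rot'])
print('t',s['time_s'],'tcp',np.array(s['tcp_pos']),'xang',np.degrees(np.arctan2(R[1,0],R[0,0])),'tool shift',R.T@(t-s['tcp_pos']),'F',np.array(s['wrist_force']),'w',s['gripper_width'],s['gripper_force'],'j',np.array(s['joints']))
E
python3 go.py .467 .204 .16
python3 - <<'E'
import pickle;from h import *
P=pickle.load(open('P.pkl','rb'))
q=lambda a:(380+a[0]/9.09,190+a[1]/9.09)
g=lambda a:(322+a[0]/6.06,228+a[1]/6.06)
print('seam ends top@.074',[onz(P['top'],q(a),.074) for a in[(172,218),(298,224)]])
print('brass top ends@.086',[onz(P['top'],q(a),.086) for a in[(190,158),(305,185)]])
print('side cheek corners @.086',[onz(P['side'],g(a),.086) for a in[(190,47),(245,100),(235,38),(285,80)]])
E
```

```text
t 2.4333 tcp [0.1635 0.6032 0.2226] xang -79.98852376450304 tool shift [ 0.4459 -0.2295  0.0625] F [-0.1681 -0.2038  0.5843] w 0.6891718497093965 0.0 j [ 89.6465  22.041    0.4529  -0.0015 -68.4106 -79.6344]
seam ends top@.074 [array([ 0.55996927, -0.17673651,  0.074     ]), array([ 0.55807703, -0.21605578,  0.074     ])]
brass top ends@.086 [array([ 0.57757392, -0.18052892,  0.086     ]), array([ 0.56921059, -0.21599612,  0.086     ])]
side cheek corners @.086 [array([ 0.55162618, -0.18062166,  0.086     ]), array([ 0.54762808, -0.22251808,  0.086     ]), array([ 0.57232772, -0.1857513 ,  0.086     ]), array([ 0.57093243, -0.22068706,  0.086     ])]
```

Request:
apply_moves(moves=[[[0.0343,-0.01765,0],0],[[0.0343,-0.01765,0],0],[[0.0343,-0.01765,0],0],[[0.0343,-0.01765,0],0],[[0.0343,-0.01765,0],0]])

```text
time_s: 2.85
tcp_pos: [0.2818, 0.4488, 0.2227]
ee_rot: [[0.18, -0.984, 0.0], [-0.984, -0.18, 0.0], [-0.0, -0.0, -1.0]]
wrist_force: [0.9, -0.4, 0.2]
gripper_width: 0.687
gripper_force: 0.0
```

Request:
apply_moves(moves=[[[0.0343,-0.01765,0],0],[[0.0343,-0.01765,0],0],[[0.0343,-0.01765,0],0],[[0.0343,-0.01765,0],0],[[0.0343,-0.01765,0],0]])

```text
time_s: 3.27
tcp_pos: [0.3995, 0.2958, 0.223]
ee_rot: [[0.18, -0.984, 0.001], [-0.984, -0.18, 0.001], [-0.001, -0.001, -1.0]]
wrist_force: [0.6, 1.3, 0.4]
gripper_width: 0.688
gripper_force: 0.0
```

Request:
apply_moves(moves=[[[0.0343,-0.01765,0],0],[[0.0343,-0.01765,0],0],[[0.0343,-0.01765,0],0],[[0,0,0.03],0],[[0,0,0.02],0]])

```text
time_s: 3.68
tcp_pos: [0.4703, 0.2038, 0.1719]
ee_rot: [[0.174, -0.985, 0.001], [-0.985, -0.174, 0.001], [-0.001, -0.001, -1.0]]
wrist_force: [-0.4, 0.1, -2.0]
gripper_width: 0.688
gripper_force: 0.0
```

```bash
python3 go.py .467 .204 .089
python3 - <<'E'
from h import *
s=cap('side');t=cap('top')
a=cv2.resize(s['frame'][140:215,220:310],(400,333),interpolation=cv2.INTER_CUBIC)
b=cv2.resize(t['frame'][205:280,220:310],(400,333),interpolation=cv2.INTER_CUBIC)
cv2.imwrite('pics/pre.png',cv2.convertScaleAbs(cv2.hconcat([a,b]),alpha=1.4))
E
```

```text
t 3.6833 tcp [0.4703 0.2038 0.1719] xang -79.95241490046945 tool shift [-0.0007  0.0033  0.0829] F [-0.4083  0.0711 -1.9772] w 0.6878187549923789 0.0 j [ 41.5724  13.6919 -19.5087  -0.0316 -56.7118 -31.5075]
```

View pics/pre.png

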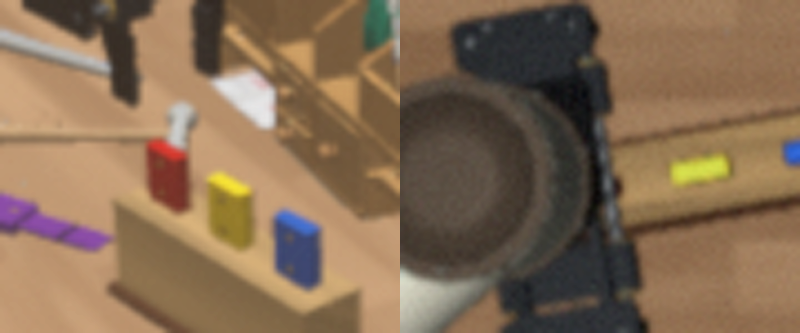

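The fingers straddle the red handle (crop 168,175), with the yellow and blue handles clear of them. I'll descend and grip.

Request:
apply_moves(moves=[[[0,0.0033,0.02],0],[[0,0,0.02],0],[[0,0,0.02],0],[[0,0,0.018],0],[[0,0,0.005],0]])

```text
time_s: 4.2
tcp_pos: [0.4652, 0.2051, 0.0884]
ee_rot: [[0.18, -0.984, -0.002], [-0.984, -0.18, -0.002], [0.001, 0.002, -1.0]]
wrist_force: [-0.2, 0.2, 0.1]
gripper_width: 0.687
gripper_force: 0.0
```

Request:
apply_moves(moves=[[[0,0,0],0],[[0,0,0],0],[[0,0,0],0],[[0,0,0],0],[[0,0,0],0]], hand=0.0)

```text
time_s: 4.62
tcp_pos: [0.4665, 0.2055, 0.0907]
ee_rot: [[0.179, -0.984, 0.002], [-0.984, -0.179, 0.001], [-0.001, -0.002, -1.0]]
wrist_force: [0.1, -0.0, 0.3]
gripper_width: 0.394
gripper_force: 0.0
```

Request:
apply_moves(moves=[[[0,0,0],0],[[0,0,0],0],[[0,0,0],0],[[0,0,0],0],[[0,0,0],0]])

```text
time_s: 5.03
tcp_pos: [0.4661, 0.2051, 0.0897]
ee_rot: [[0.179, -0.984, 0.0], [-0.984, -0.179, 0.0], [0.0, -0.0, -1.0]]
wrist_force: [-1.1, 0.1, 1.2]
gripper_width: 0.158
gripper_force: 30.0
```

```bash
python3 go.py .467 .204 .089
```

```text
t 5.0333 tcp [0.4661 0.2051 0.0897] xang -79.66765662329506 tool shift [ 0.0013 -0.0007  0.0007] F [-1.0641  0.1314  1.2418] w 0.1584929008167683 29.99344014097005 j [ 42.0473  19.1205 -25.8578   0.0101 -45.0103 -31.722 ]
```

Request:
apply_moves(moves=[[[0,0,-0.015],0],[[0,0,-0.025],0],[[0,0,-0.03],0],[[0,0,-0.03],0],[[0,0,-0.03],0]])

```text
time_s: 5.45
tcp_pos: [0.4655, 0.2047, 0.2204]
ee_rot: [[0.179, -0.984, -0.001], [-0.984, -0.179, -0.001], [0.0, 0.001, -1.0]]
wrist_force: [0.7, 1.3, -1.0]
gripper_width: 0.159
gripper_force: 30.0
```

Request:
apply_moves(moves=[[[0,0,-0.025],0],[[0,0,0],-6],[[0,0,0],6],[[0,0,0],6],[[0,0,0],6]])

```text
time_s: 5.87
tcp_pos: [0.4656, 0.2049, 0.2442]
ee_rot: [[-0.035, -0.999, -0.001], [-0.999, 0.035, -0.0], [0.0, 0.001, -1.0]]
wrist_force: [0.2, 0.8, -1.5]
gripper_width: 0.158
gripper_force: 30.0
```

```bash
python3 go.py .5595 -.199 .215
```

```text
t 5.8667 tcp [0.4656 0.2049 0.2442] xang -91.98265642073868 tool shift [ 0.4004 -0.1079  0.0292] F [ 0.1798  0.8265 -1.5144] w 0.1575011773893616 29.987931344658136 j [ 42.0467   9.7513 -13.5095  -0.0298 -66.7782 -44.0176]
```

Request:
apply_moves(moves=[[[0,0,0],5.5],[[0.0323,-0.01215,0],0],[[0.0323,-0.01215,0],0],[[0.0323,-0.01215,0],0],[[0.0323,-0.01215,0],0]])

```text
time_s: 6.28
tcp_pos: [0.4977, 0.0695, 0.2441]
ee_rot: [[-0.124, -0.992, -0.001], [-0.992, 0.124, -0.0], [0.0, 0.001, -1.0]]
wrist_force: [0.5, 0.5, -0.9]
gripper_width: 0.159
gripper_force: 30.0
```

Request:
apply_moves(moves=[[[0.0323,-0.01215,0],0],[[0.0323,-0.01215,0],0],[[0.0323,-0.01215,0],0],[[0.0323,-0.01215,0],0],[[0.0323,-0.01215,0],0]])

```text
time_s: 6.7
tcp_pos: [0.5379, -0.0987, 0.2441]
ee_rot: [[-0.125, -0.992, -0.001], [-0.992, 0.125, 0.0], [-0.0, 0.001, -1.0]]
wrist_force: [0.8, 0.2, -0.9]
gripper_width: 0.16
gripper_force: 30.0
```

Request:
apply_moves(moves=[[[0.0323,-0.01215,0],0],[[0.0323,-0.01215,0],0],[[0.0323,-0.01215,0],0],[[0,0,0.02],0],[[0,0,0],0]])

```text
time_s: 7.12
tcp_pos: [0.5599, -0.1987, 0.22]
ee_rot: [[-0.129, -0.992, -0.008], [-0.992, 0.129, 0.003], [-0.002, 0.008, -1.0]]
wrist_force: [-0.2, 1.4, -2.1]
gripper_width: 0.157
gripper_force: 30.0
```

```bash
python3 go.py .5595 -.199 .19
python3 - <<'E'
from h import *
s=cap('side');t=cap('top')
import pickle;pickle.dump((s,t),open('Q.pkl','wb'))
for q in(s,t):
  for n in('feeler_red','feeler_red_line','mouth'):print(n,[(np.array(a['at'])*[640,400],a['confidence']) for a in models.place_of(q,n)])
a=cv2.resize(s['frame'][190:280,320:400],(533,600),interpolation=cv2.INTER_CUBIC)
cv2.imwrite('pics/g1.png',cv2.convertScaleAbs(a,alpha=1.4))
E
```

```text
t 7.1167 tcp [ 0.5599 -0.1987  0.22  ] xang -97.42403931634611 tool shift [0.0004 0.0001 0.03  ] F [-0.2368  1.4203 -2.0761] w 0.15714749012378215 29.99282775912434 j [ -4.0091  19.3966  -3.8684  -0.1443 -67.2011  -3.358 ]
feeler_red [(array([363.072, 221.2  ]), 0.74)]
feeler_red_line [(array([363.968, 213.08 ]), 0.78), (array([237.12, 192.8 ]), 0.71)]
mouth [(array([360.576, 243.   ]), 0.69)]
feeler_red [(array([239.168, 255.   ]), 0.77)]
feeler_red_line [(array([222.976, 263.32 ]), 0.61)]
mouth [(array([406.272, 216.4  ]), 0.55), (array([333.504, 183.32 ]), 0.4)]
```

View pics/g1.png

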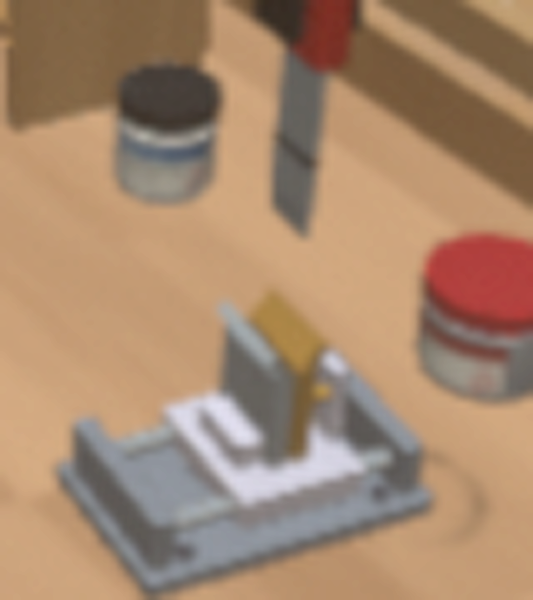

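```bash
python3 - <<'E'
from h import *
import pickle
s,t=pickle.load(open('Q.pkl','rb'))
np.set_printoptions(precision=4,suppress=True)
x,y,z=.5599,-.1987,.220-.0847+.0003
print('tip,line proj',proj(s,[[x,y,z],[x,y,z+.034]]),'seen',(320+292/6.667,190+230/6.667),(320+297/6.667,190+150/6.667))
h=.02;u=np.array([-.129,-.992])*h
print('mouth corner proj (y ends of gap mid)',proj(s,[[x+u[0],y+u[1],.086],[x,y,.086],[x-u[0],y-u[1],.086]]))
for c in[(225,308),(275,358),(270,293),(322,350)]: print(onz(s,(320+c[0]/6.667,190+c[1]/6.667),.086))
E
```

```text
tip,line proj [[361.774  222.2517]
 [362.8779 210.8289]] seen (363.79781010949455, 224.49827508624568) (364.54777261136945, 212.4988750562472)
mouth corner proj (y ends of gap mid) [[364.3818 242.4742]
 [360.2262 238.2425]
 [356.1893 234.1317]]
[ 0.5513 -0.1827  0.086 ]
[ 0.5472 -0.2183  0.086 ]
[ 0.5726 -0.1842  0.086 ]
[ 0.5657 -0.2239  0.086 ]
```

The blade hangs upright above the guide, with its tip at side (364,224). Compared with the cheeks at (361,239), it is about 5 mm too far towards -y. I'll correct this and come closer.

Request:
apply_moves(moves=[[[-0.005,0,0.015],0],[[0,0,0.015],0],[[0,0,0.01],0],[[0,0,0],0],[[0,0,0],0]])

```text
time_s: 7.93
tcp_pos: [0.5628, -0.1926, 0.1845]
ee_rot: [[-0.124, -0.992, -0.001], [-0.992, 0.124, -0.0], [0.0, 0.001, -1.0]]
wrist_force: [0.3, 1.2, -0.2]
gripper_width: 0.159
gripper_force: 30.0
```

```bash
python3 go.py .56 -.194 .18
python3 - <<'E'
from h import *
s=cap('side')
a=cv2.resize(s['frame'][205:275,330:390],(514,600),interpolation=cv2.INTER_CUBIC)
cv2.imwrite('pics/g2.png',cv2.convertScaleAbs(a,alpha=1.4))
E
```

```text
t 7.9333 tcp [ 0.5628 -0.1926  0.1845] xang -97.13342529681414 tool shift [0.0017 0.0027 0.0045] F [ 0.2789  1.1695 -0.2215] w 0.15944910493497666 29.993004812859 j [ -3.2978  20.8     -7.1577   0.0271 -62.0821  -3.8484]
```

View pics/g2.png

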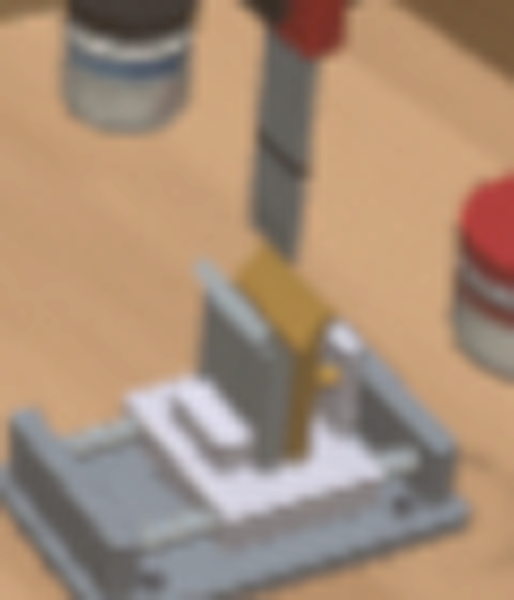

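The tip sits just above the funnel at crop (275,245), about 2–3 mm too far towards +x. I'll correct this and start the insertion.

Request:
apply_moves(moves=[[[0.002,0.003,0],0],[[0,0,0],0],[[0,0,0.005],0],[[0,0,0.005],0],[[0,0,0.004],0]])

```text
time_s: 8.4
tcp_pos: [0.5594, -0.1943, 0.17]
ee_rot: [[-0.125, -0.992, -0.0], [-0.992, 0.125, 0.0], [-0.0, 0.0, -1.0]]
wrist_force: [0.0, 0.3, -2.0]
gripper_width: 0.156
gripper_force: 30.0
```

Request:
apply_moves(moves=[[[0,0,0.004],0],[[0,0,0.004],0],[[0,0,0.003],0],[[0,0,0],0],[[0,0,0],0]])

```text
time_s: 8.82
tcp_pos: [0.5596, -0.1943, 0.1593]
ee_rot: [[-0.125, -0.992, -0.001], [-0.992, 0.125, 0.0], [0.0, 0.001, -1.0]]
wrist_force: [0.0, -0.2, -1.5]
gripper_width: 0.159
gripper_force: 30.0
```

```bash
python3 go.py .56 -.194 .1367
python3 - <<'E'
from h import *
s=cap('side')
a=cv2.resize(s['frame'][205:275,330:390],(514,600),interpolation=cv2.INTER_CUBIC)
cv2.imwrite('pics/g3.png',cv2.convertScaleAbs(a,alpha=1.4))
E
```

```text
t 8.8167 tcp [ 0.5596 -0.1943  0.1593] xang -97.1677178655226 tool shift [-0.0004 -0.0004  0.0226] F [ 0.0317 -0.2407 -1.4577] w 0.15944862830551348 29.99325723387301 j [ -3.4991  21.8415  -9.4645   0.0016 -58.7236  -3.6695]
```

View pics/g3.png

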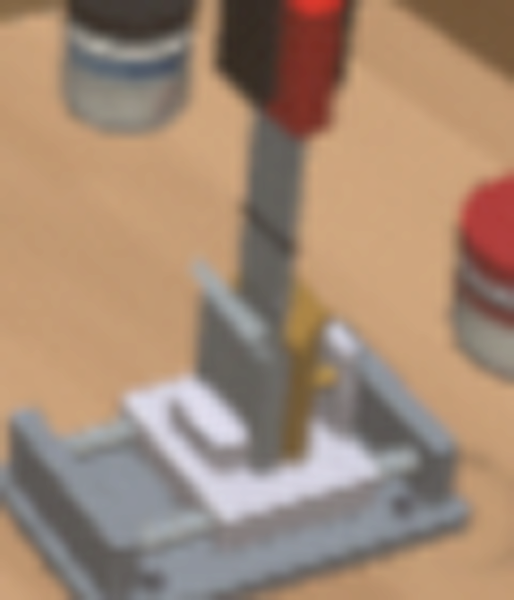

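The tip is in the funnel, between the grey cheek and the brass one. I'll continue gently.

Request:
apply_moves(moves=[[[0,0,0.003],0],[[0,0,0.003],0],[[0,0,0.003],0],[[0,0,0.003],0],[[0,0,0],0]])

```text
time_s: 9.28
tcp_pos: [0.5602, -0.1946, 0.1479]
ee_rot: [[-0.125, -0.992, 0.002], [-0.992, 0.125, -0.001], [0.0, -0.002, -1.0]]
wrist_force: [0.1, -1.0, 2.9]
gripper_width: 0.157
gripper_force: 30.0
```

Request:
apply_moves(moves=[[[0,0,0.002],0],[[0,0,0.002],0],[[0,0,0.002],0],[[0,0,0],0],[[0,0,0],0]])

```text
time_s: 9.7
tcp_pos: [0.5599, -0.1945, 0.1418]
ee_rot: [[-0.125, -0.992, 0.001], [-0.992, 0.125, -0.0], [0.0, -0.001, -1.0]]
wrist_force: [-0.3, -0.8, 5.0]
gripper_width: 0.159
gripper_force: 30.0
```

```bash
python3 go.py .56 -.194 .1367
python3 - <<'E'
from h import *
s=cap('side')
a=cv2.resize(s['frame'][215:270,335:385],(545,600),interpolation=cv2.INTER_CUBIC)
cv2.imwrite('pics/g4.png',cv2.convertScaleAbs(a,alpha=1.4))
E
```

```text
t 9.7 tcp [ 0.5599 -0.1945  0.1418] xang -97.16951026589389 tool shift [-0.0005  0.      0.0051] F [-0.3205 -0.8166  4.9727] w 0.15921515413913248 30.00164438970387 j [ -3.505   22.8064 -10.7386   0.0151 -56.4084  -3.6729]
```

View pics/g4.png

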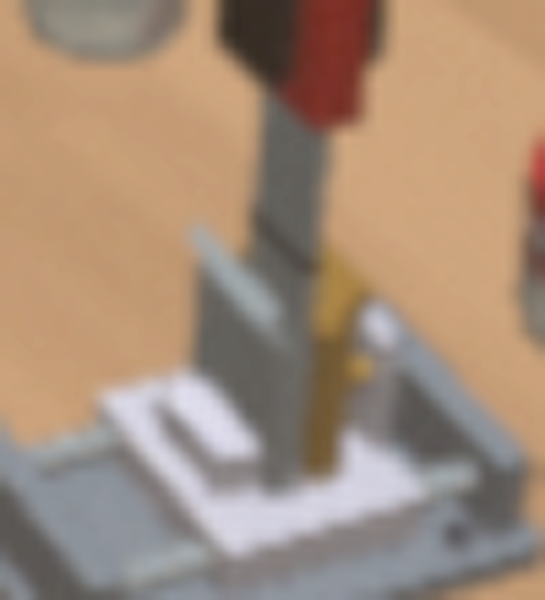

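The blade is upright between the cheeks with about 5 N of drag. The line, at crop (285,240), is 5–6 mm above the cheek tops, which agrees with the kinematics (5.1 mm).

Request:
apply_moves(moves=[[[0,0,0.002],0],[[0,0,0.002],0],[[0,0,0.0013],0],[[0,0,0],0],[[0,0,0],0]])

```text
time_s: 10.17
tcp_pos: [0.5598, -0.1944, 0.1364]
ee_rot: [[-0.125, -0.992, 0.0], [-0.992, 0.125, -0.0], [0.0, -0.0, -1.0]]
wrist_force: [1.4, -0.3, 3.4]
gripper_width: 0.156
gripper_force: 30.0
```

```bash
python3 go.py .56 -.194 .1367
python3 - <<'E'
from h import *
s=cap('side')
for n in('feeler_red_line','mouth'):print(n,[(np.array(a['at'])*[640,400],a['confidence']) for a in models.place_of(s,n)])
a=cv2.resize(s['frame'][215:270,335:385],(545,600),interpolation=cv2.INTER_CUBIC)
cv2.imwrite('pics/g5.png',cv2.convertScaleAbs(a,alpha=1.4))
E
```

```text
t 10.1667 tcp [ 0.5598 -0.1944  0.1364] xang -97.1764370613083 tool shift [-0.0004 -0.0002 -0.0003] F [ 1.3696 -0.3039  3.4087] w 0.15577628752496048 30.00319783575833 j [ -3.5031  23.1151 -11.12     0.0039 -55.7411  -3.6755]
feeler_red_line [(array([236.992, 191.68 ]), 0.56), (array([359.68, 238.6 ]), 0.53)]
mouth [(array([357.632, 236.6  ]), 0.94), (array([356.416, 247.8  ]), 0.63)]
```

View pics/g5.png

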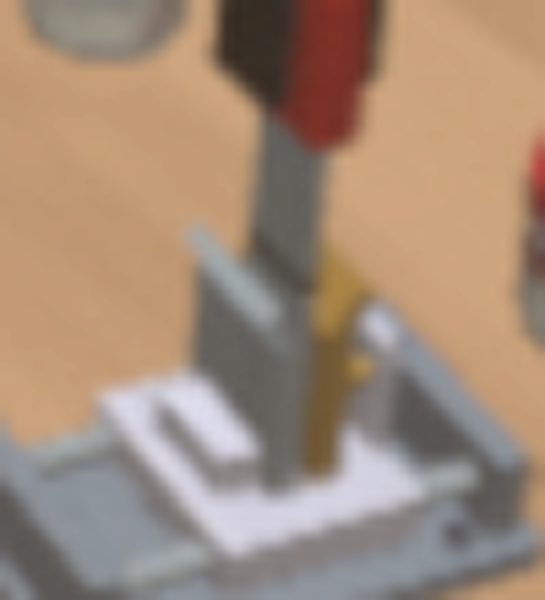

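The line's centre, at crop (283,262), now matches the projected mouth centre (285,263). The kinematics agree to 0.3 mm, and the blade is still pinched and held at 30 N. I'm handing in.

```bash
python3 -c "
from station import r
print(r.finish_job())"
```

```text
the job is handed in; nothing more can be done
None
```

I handed the job in with the red blade held upright between the cheeks and its black line level with their top edges, about 0.3 mm off by arm position; the pass/fail result was not reported back.

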